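Shut and pin the reject box

TASK

Swing the door of the grey steel reject box shut and press it until it snaps home behind its catch, firmly but without straining the box. Then take the long straight-handled lock pin from the sloping rack and put it down through the hasp at the door's free edge until its collar rests on the upper lug, and let go. Leave the ball-headed pin and the other things on the table where they are.

Things in the scene. Friction and masses are not known exactly. Their poses are not given: they have to be found in the camera images.
- locker: Grey sheet-steel reject box with a white door, fixed to the table, 200 deep (its x) by 220 wide (its y) by 150 mm high. Origin: centre of its underside; its open front faces its own -x, at local x = -100 mm. Roof at 150 mm. On its -y side, at the front, two steel lugs (44 x 52 mm, 12 mm thick, undersides at 100 and 138 mm) carry 14 mm vertical holes one above the other at local (-100, -138) mm.
- hasp_hole (a point): Centre of the hole's mouth on the top face of the upper lug, 150 mm above the table, on the common vertical axis of the lug holes. The door's tongue (10 mm thick, 15 mm hole) comes between the two lugs when the door is shut, and its hole lines up only with the door fully shut.
- door (a joint): Door angle in rad: 0 fully shut, positive when swung open towards the box's -x side. The vertical hinge is on the box's +y (left) side. Inside the box a sprung roller catch resists over about the last 0.08 rad (10 to 20 N at door_push) and then snaps behind a bar on the door and holds it at 0; a door stopped short of that is pushed back out.
- door_hinge (a point): Point on the hinge axis at half door height (75 mm above the table). The white door is 15 mm thick (7.5 mm each side of the axis), 142 mm high (4 to 146 mm above the table) and reaches 219 mm from the hinge; beyond that only the tongue (120 to 130 mm high). A narrow steel finger ledge stands 14 mm off the outer face at 49 mm above the table, 105 to 195 mm from the hinge.
- door_push (a point): Point on the outer face of the door, 170 mm from the hinge and 120 mm above the table, a good place to push; it moves with the door. Its x axis is the door's inward normal, y points to the hinge.
- rack_mid (a point): Middle of the aluminium pin rack, fixed to the table, 170 mm wide (its y). Two black sockets stand 55 mm either side of this point along its y, both leaning 0.52 rad, so that pins in them lean with their heads towards the rack's -x; their mouths are 75 mm above the table, the sockets 50 mm long, 14.5 mm bore.
- pin: The lock pin: bare steel, 120 mm long, 90 g. Origin at the centre of the underside of its collar (26 mm across, 6 mm thick, local z 0 to 6); local z runs along the pin to the handle: a plain straight cylinder 20 mm across, local z 6 to 52 mm. Shank 12 mm across, 68 mm long below the collar, the last 10 mm tapered to 4 mm. At the start it stands in one of the two rack sockets, collar on the mouth.
- pin_grip (a point): Middle of the lock pin's handle where it is best gripped, 33 mm above the collar's underside.
- pin_tip (a point): Tip of the lock pin, 68 mm below the collar's underside.
- knob_pin: The other pin, not to be used: short shank (45 mm) and a ball head 32 mm across, in the other rack socket. Origin as for the lock pin.
- cutter_a: Black and yellow cutter lying on the table, 165 mm long along x, 18 wide, 14 high; origin on its underside, 85 mm from the tip.
- cutter_b: A second such cutter.
- bottle: White glue bottle, 52 mm across, 120 mm high; origin centre of base.
- jar: Clear jar with white cap, 64 mm across, 70 mm high; origin centre of base.
Not all that is in view belongs to the job. What is shaped like the pin but green or yellow is not meant.

How it is judged:
By the outcome, as a careful person would: the job done as asked, in the order asked, and still so for the second after the job is handed in, with the robot touching nothing.
It also fails if it takes over 58 s, if anything falls off the work surface, if the arm or the gripper's body presses on something with over 40 N, if the wrist force passes 120 N, or if a joint passes its speed limit or range.

ROBOT

A 6-joint arm with a two-finger parallel gripper is mounted at the origin on the work surface. World frame = base frame: x ahead of the robot, y to its left, z up, the work surface at z = 0. Lengths are in mm, angles in rad, forces in N, time in s.
With the tool pointing down it reaches from about 300 to 775 mm from the base axis. Payload 14.6 kg.
Tool frame: the origin (TCP) lies between the finger pads; the fingertips stand manip.nose_length ahead of it and the grasp point (between the pads) lies 11 mm behind it (manip.nose_length is the distance from the TCP to the fingertips, in mm); z points along the fingers, y is the line along which they close (so a half turn about z gives the same grasp; the last joint's range is limited). The gripper opens to 94 mm and grips with 3 to 60 N. Pads are 16 mm wide; open, the fingers measure 119 mm over their backs; the gripper's body (75 mm by 177 mm) begins 78 mm behind the grasp point.
Start: joints at [1.183, 0.3, 1.521, -0, 1.321, -0.067], TCP at [173.426, 521.932, 213.446] pointing down, gripper open.
Joint ranges: [-3.03, 3.03], [-0.79, 2.21], [0.23, 2.52], [-1.04, 4.18], [0, 3.07], [-2.55, 2.55]. Speed limits (rad/s): [2.22, 2.22, 2.57, 3.14, 3.14, 3.14].

INTERFACE

Orientations are given as [roll, pitch, yaw] about the fixed x, y, z axes, in that order (R = Rz(yaw) Ry(pitch) Rx(roll)).
In Python, from cell import manip, cams, job gives the robot as it stands.
- The arm moves only by the tool jog_arm, never from a script. Its argument "commands" is a list of rows, each an object of numbers: "dx", "dy", "dz": the shift along the tool's x, y, z each as a share of 40 mm, from -1 to 1; "ax", "ay", "az": the turn, a rotation vector about the tool's x, y, z each as a share of 10 degrees, from -1 to 1; "gripper": the closure, from 0 (fully open) to 1 (shut). A call has 1 to 10 rows; each row shifts and turns the commanded pose from where the row before left it, along the tool's axes as they then stand; what a row does not reach is not made up. A row lasts 1/8 s, in which the tool goes at most 62.5 mm and 10.7 degrees, less where a joint would pass 70% of its speed; a pose out of reach is approached as far as the arm can. A call with a number of a shift or a turn outside -1 to 1 is refused whole. A call with a gripper value outside its range is refused whole. The fingers move at their own pace and stop on an object; "squeeze" is the grip in N (left out, the last holds). Time passes only in rows, so rows that do not move let the fingers close. It gives the time, the measured TCP pose, the force, the opening and the grip force at its end, in the units of the state.
- manip.read_state(): the state, without advancing time (a new reading comes with each control period).
- cams.camera(name): name is "side" or "top" or "wrist"; returns a dict with "image" (384x512x3 uint8, red, green, blue), "fx", "fy", "cx", "cy" (pixels), "world_to_cam" (4x4, takes a point from world to camera coordinates). Camera axes: x right, y down, z forward; pixel columns grow to the right and rows downward; lengths in mm; the calibration is good to about 2 mm. A picture is of the moment at which its call begins. There is no depth.
- job.sign_off(): hands the job in; it is judged then, once.
The state is a dict: "clock": time; "joints": joint angles; "qd": joint speeds; "effort": joint torques, N m; "eef_pos": TCP position; "eef_rot": TCP orientation; "wrist_force": force on the tool from outside, world axes, zero at the start; "moment": the same for the moment, N m; "finger_gap": finger opening in mm; "finger_force": force on a finger pad.
Only numpy, scipy, OpenCV 4.12 (cv2) and the standard library are available. Lean on these libraries where they do the work, as an engineer would, in place of code of your own. Each camera call takes 0.05 s, during which the arm holds its last target. There are 200 camera calls.

## Working session

There is one attempt and no reset: what is moved stays moved. The work goes in short steps, Python scripts to look and compute and a tool call to move; the robot and the scene stay as the last step left them, time stands still between calls to the robot, and variables do not carry over. Pictures are saved under pics/ and viewed, at most 10 in all, crops included, and the job is handed in when it is done.

Besides the shell and the picture viewer there is one more tool, called after "Call:" as name(argument=value, ...) on one line, values as JSON. jog_arm: Moves the arm, as the interface text tells. Shift numbers are shares of 40 mm and turn numbers shares of 10 degrees, none past 1 either way. Its arguments: {"type":"object","properties":{"commands":{"type":"array"},"squeeze":{"type":"number"}},"required":["commands"]}

```bash
ls; mkdir -p pics
python3 - <<'E'
from cell import manip,cams,job
import cv2,json,numpy as np
s=manip.read_state();print(s, manip.nose_length)
for n in ["side","top","wrist"]:
    c=cams.camera(n);cv2.imwrite(f"pics/{n}0.png",c["image"][:,:,::-1])
    np.savez(f"pics/{n}0.npz",**c);print(n,c["fx"],c["cx"],c["cy"],np.round(c["world_to_cam"],3).tolist())
E
```

```text
pics
{'clock': 0.0, 'joints': array([ 1.18338832e+00,  3.00464627e-01,  1.52158576e+00,  4.07083538e-06,
        1.32069356e+00, -6.65863752e-02]), 'qd': array([-8.28624946e-04, -3.25061373e-05,  1.76771720e-03,  3.56601372e-03,
       -3.92297369e-04,  2.46852864e-04]), 'effort': array([ 8.45510949e-04, -5.31803906e+01, -3.52753866e+01,  7.08937598e-02,
        2.42470315e-02, -5.97136454e-05]), 'eef_pos': array([173.33900571, 521.70318433, 212.88789496]), 'eef_rot': array([-3.14044417e+00, -8.05380321e-05,  2.82076997e+00]), 'wrist_force': array([-0.79709691,  0.00466013,  0.33941186]), 'moment': array([ 0.01399505, -0.0512288 ,  0.01590116]), 'finger_force': 0.0, 'finger_gap': 94.01178831052701} 8.0
side 365.2065337869973 256.80027184984317 186.01293706799618 [[0.982, -0.187, 0.015, -578.354], [-0.125, -0.712, -0.691, 109.936], [0.14, 0.677, -0.723, 1056.491], [0.0, 0.0, 0.0, 1.0]]
top 366.7766360695756 253.75902421496718 194.80593689627275 [[0.1, -0.995, 0.001, -114.148], [-0.973, -0.098, -0.209, 589.253], [0.208, 0.019, -0.978, 1070.323], [0.0, 0.0, 0.0, 1.0]]
wrist 312.367523975064 258.21998256627796 193.63302121147365 [[0.316, 0.949, -0.002, -547.691], [0.921, -0.307, 0.241, -25.736], [0.228, -0.078, -0.97, 390.82], [0.0, 0.0, 0.0, 1.0]]
```

Run:
```python
import cv2
for n in["top","side"]:
    cv2.imwrite(f"pics/{n}0b.png",cv2.resize(cv2.imread(f"pics/{n}0.png"),(800,600),interpolation=cv2.INTER_CUBIC))
```

```text
(no output)
```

View pics/top0b.png

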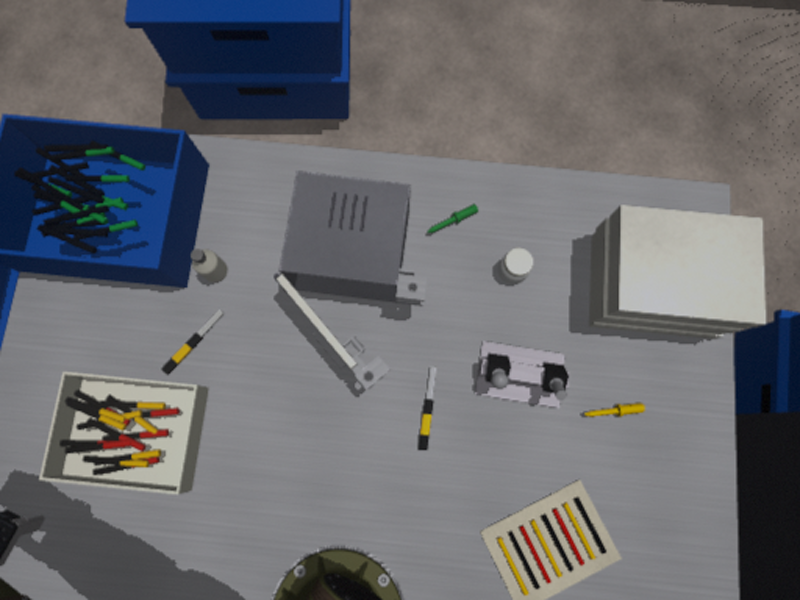

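View pics/side0b.png

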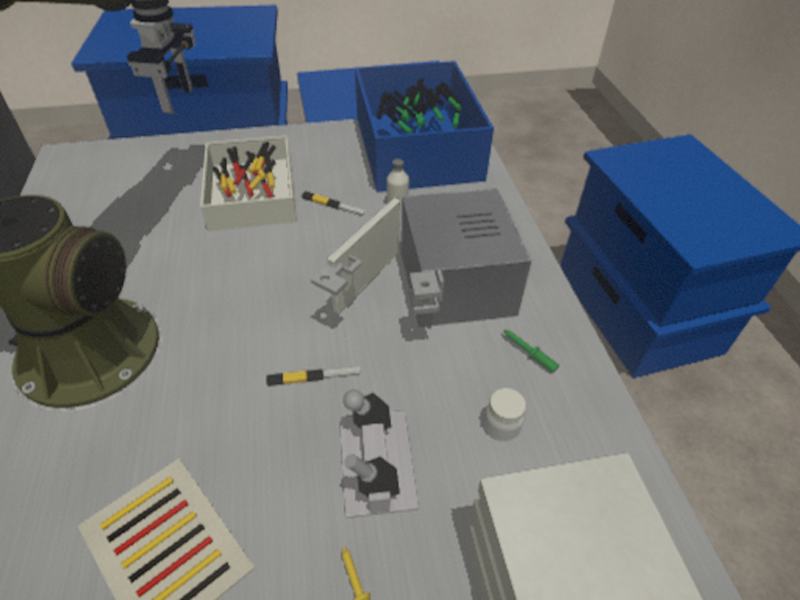

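The top view shows the grey box (roof corners near (297,172), (411,185), (277,272) px in the 800x600 image). The door is about half open, its tongue at (368,372), and the lug hole is near (412,288). What could be taken for the pin:
- ball-headed pin: top (499,378), side (353,400)
- straight-handled pin: top (557,385), side (357,465)
- yellow tool: top (615,411)
- green tool: top (453,219)

I choose the straight one and will check it in close crops.

Run:
```python
import cv2,numpy as np
# crops in original pixels: (x0,y0,w,h)
t=cv2.imread("pics/top0.png");s=cv2.imread("pics/side0.png")
def crop(im,x,y,w,h,k):
    o=cv2.resize(im[y:y+h,x:x+w],None,fx=k,fy=k,interpolation=cv2.INTER_CUBIC)
    for i in range(0,w,10): cv2.line(o,(i*k,0),(i*k,4 if i%50 else 12),(0,0,255),1); 
    for i in range(0,h,10): cv2.line(o,(0,i*k),(4 if i%50 else 12,i*k),(0,0,255),1)
    return o
a=np.hstack([crop(t,170,105,110,150,4)[:600,:440],crop(s,200,115,90,150,4)])
cv2.imwrite("pics/door.png",a)
b=np.hstack([crop(t,300,210,70,60,6)[:, :420],crop(s,210,240,60,60,6)])
c=crop(t,0,0,1,1,1)
cv2.imwrite("pics/pins.png",b);print(a.shape,b.shape)
```

```text
(600, 800, 3) (360, 780, 3)
```

View pics/door.png

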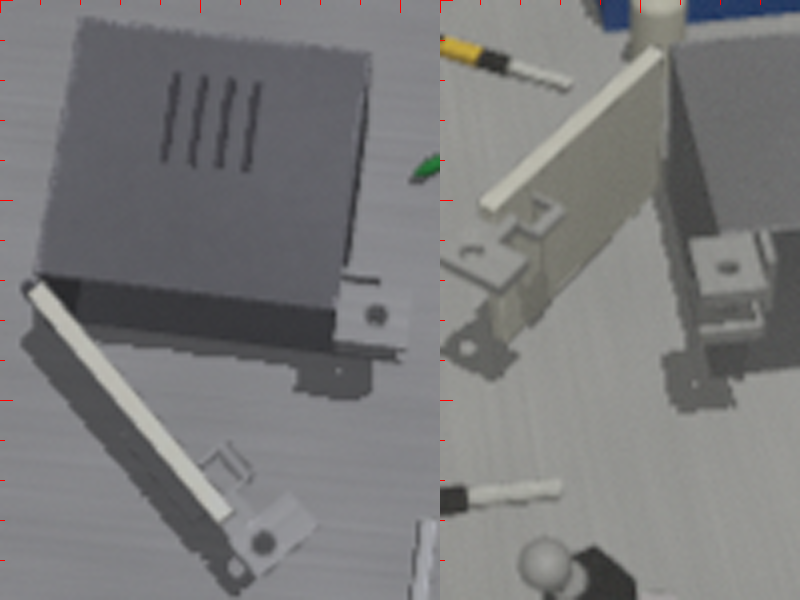

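View pics/pins.png

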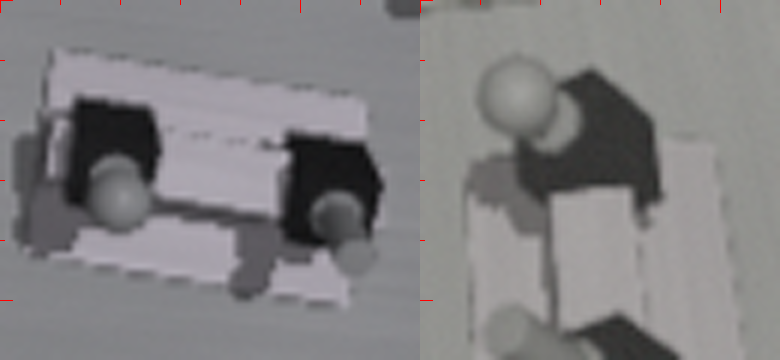

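The crops settle the pin choice. The straight handle's end is at about (359,252) in the top image and (225,296) in the side image, at native scale. The other pin's ball is at (320,243) and (226,256). The hasp hole is at (264,183) top and (272,182) side, and the door's free end is at (226,233) top. Next I fit the poses.

```bash
cat > h.py <<'E'
import numpy as np
from scipy.optimize import least_squares
C={n:dict(np.load(f"pics/{n}0.npz")) for n in("top","side")}
def proj(n,P,C=C):
    c=C[n];p=c["world_to_cam"]@np.r_[P,1.];return np.array([c["fx"]*p[0]/p[2]+c["cx"],c["fy"]*p[1]/p[2]+c["cy"]])
def px(u,v,x0,y0,k): return np.array([(u+.5)/k-.5+x0,(v+.5)/k-.5+y0])
def T(u,v):return px(u,v,170,105,4)
def S(u,v):return px(u-440,v,200,115,4)
def L(p,l): c,s=np.cos(p[2]),np.sin(p[2]);return np.array([p[0]+c*l[0]-s*l[1],p[1]+s*l[0]+c*l[1],l[2]])
def tri(obs): 
    r=least_squares(lambda P:np.concatenate([proj(n,P)-o for n,o in obs]),[450,0,100]);return r.x,np.abs(r.fun).max()
E
python3 - <<'E'
from h import *
np.set_printoptions(precision=3,suppress=True)
ob=[("top",T(80,17),(100,110,150)),("top",T(371,52),(100,-110,150)),("top",T(35,273),(-100,110,150)),("top",T(336,308),(-100,-110,150)),
("top",T(376,315),(-100,-138,150)),("side",S(728,268),(-100,-138,150))]
f=lambda p:np.concatenate([proj(n,L(p,l))-o for n,o,l in ob])
r=least_squares(f,[600,100,0],loss='soft_l1');p=r.x;print("locker",p);print(r.fun.reshape(-1,2))
print("hasp fit",L(p,(-100,-138,150)),"tri",tri([("top",T(376,315)),("side",S(728,268))]))
Rm=np.array([[np.cos(p[2]),-np.sin(p[2])],[np.sin(p[2]),np.cos(p[2])]])
for nm,a,b in[("doorhinge",T(35,287),S(657,50)),("doorfree",T(225,515),S(488,208)),("tonguehole",T(263,543),S(472,250))]:
    P,e=tri([("top",a),("side",b)]);print(nm,P,e,"local",Rm.T@(P[:2]-p[:2]))
# pins
A=lambda u,v:px(u,v,300,210,6); B=lambda u,v:px(u-420,v,210,240,6)
def g(q):
    x,y,w,h,rx=q
    def pin(sgn,z): return L((x,y,w),(-np.sin(.52)*z,sgn*55,75+np.cos(.52)*z))
    return np.concatenate([proj("top",pin(-1,52))-A(358,256),proj("side",pin(-1,52))-B(510,335),proj("top",pin(1,h))-A(119,199),proj("side",pin(1,h))-B(517,97)])
r=least_squares(g,[400,-130,0,25,0]);print("rack",r.x);print(r.fun.reshape(-1,2))
q=r.x;print("pin base",L(q[:3],(0,-55,75)),"end",L(q[:3],(-np.sin(.52)*52,-55,75+np.cos(.52)*52)),"grip",L(q[:3],(-np.sin(.52)*33,-55,75+np.cos(.52)*33)))
print("tri end",tri([("top",A(358,256)),("side",B(510,335))]))
E
```

```text
locker [718.449  53.875  37.67 ]
[[-0.062 -0.019]
 [ 0.13   0.087]
 [-0.25  -0.046]
 [ 0.261  0.752]
 [-0.039  0.224]
 [ 1.086 -0.418]]
hasp fit [614.51  -81.183 150.   ] tri (array([613.279, -81.213, 149.348]), np.float64(0.695334807269802))
doorhinge [610.522 165.201 146.736] 0.5480574997180838 local [-111.093  108.167]
doorfree [461.189  10.126 144.243] 0.5511765922272787 local [-255.891  -51.151]
tonguehole [445.867 -17.759 132.54 ] 0.3884422613634513 local [-270.402  -79.466]
rack [ 476.493 -315.788   -0.057   31.342    0.   ]
[[-0.26   0.741]
 [ 0.576 -0.303]
 [ 0.305  1.021]
 [ 0.764 -0.064]]
pin base [ 473.349 -370.699   75.   ] end [ 447.553 -369.221  120.127] grip [ 456.979 -369.761  103.638]
tri end (array([ 447.489, -369.806,  120.502]), np.float64(0.7771201204046747))
```

Poses agree to about 1 mm. Hasp hole is at (614,-81,150), hinge at about (612,166), door at about 0.735 rad. Pin grip is at (457,-370,104), with rack yaw -0.057. First I move to the outer side of the door with the gripper closed.

Call:
jog_arm(commands=[{"dx":-1,"dy":-0.8,"gripper":1},{"dx":-1,"dy":-0.8,"gripper":1},{"dx":-1,"dy":-0.8,"gripper":1},{"dx":-1,"dy":-0.8,"gripper":1},{"dx":-1,"dy":-0.8,"gripper":1},{"dx":-1,"dy":-0.8,"gripper":1},{"dx":-1,"dy":-0.8,"gripper":1},{"dx":-1,"dy":-0.8,"gripper":1},{"dx":-1,"dy":-0.8,"gripper":1},{"dx":-1,"dy":-0.8,"gripper":1}], squeeze=30)

```text
schema error: expected keys dx, dy, dz, ax, ay, az, gripper
```

Call:
jog_arm(commands=[{"az":1,"gripper":1},{"az":1,"gripper":1},{"az":1,"gripper":1},{"az":1,"gripper":1},{"az":1,"gripper":1},{"az":1,"gripper":1},{"az":1,"gripper":1},{"az":1,"gripper":1},{"az":1,"gripper":1},{"az":1,"gripper":1}])

```text
schema error: expected keys dx, dy, dz, ax, ay, az, gripper
```

Call:
jog_arm(commands=[{"az":1,"gripper":1},{"az":1,"gripper":1},{"az":1,"gripper":1},{"az":1,"gripper":1},{"az":1,"gripper":1},{"az":1,"gripper":1},{"az":0.3,"gripper":1},{"gripper":1}])

```text
schema error: expected keys dx, dy, dz, ax, ay, az, gripper
```

All seven keys are required in every row.

Call:
jog_arm(commands=[{"dx":-1,"dy":-0.8,"dz":0,"ax":0,"ay":0,"az":0,"gripper":1},{"dx":-1,"dy":-0.8,"dz":0,"ax":0,"ay":0,"az":0,"gripper":1},{"dx":-1,"dy":-0.8,"dz":0,"ax":0,"ay":0,"az":0,"gripper":1},{"dx":-1,"dy":-0.8,"dz":0,"ax":0,"ay":0,"az":0,"gripper":1},{"dx":-1,"dy":-0.8,"dz":0,"ax":0,"ay":0,"az":0,"gripper":1},{"dx":-1,"dy":-0.8,"dz":0,"ax":0,"ay":0,"az":0,"gripper":1},{"dx":-1,"dy":-0.8,"dz":0,"ax":0,"ay":0,"az":0,"gripper":1},{"dx":-1,"dy":-0.8,"dz":0,"ax":0,"ay":0,"az":0,"gripper":1},{"dx":-1,"dy":-0.8,"dz":0,"ax":0,"ay":0,"az":0,"gripper":1},{"dx":-1,"dy":-0.8,"dz":0,"ax":0,"ay":0,"az":0,"gripper":1}], squeeze=30)

```text
clock: 1.4
eef_pos: [452.8, 90.5, 213.5]
eef_rot: [3.142, 0.0, 2.821]
wrist_force: [0.9, 0.5, 0.3]
finger_gap: 0.8
finger_force: 0.0
```

Call:
jog_arm(commands=[{"dx":0,"dy":0,"dz":0,"ax":0,"ay":0,"az":1,"gripper":1},{"dx":0,"dy":0,"dz":0,"ax":0,"ay":0,"az":1,"gripper":1},{"dx":0,"dy":0,"dz":0,"ax":0,"ay":0,"az":1,"gripper":1},{"dx":0,"dy":0,"dz":0,"ax":0,"ay":0,"az":1,"gripper":1},{"dx":0,"dy":0,"dz":0,"ax":0,"ay":0,"az":1,"gripper":1},{"dx":0,"dy":0,"dz":0,"ax":0,"ay":0,"az":1,"gripper":1},{"dx":0,"dy":0,"dz":0,"ax":0,"ay":0,"az":1,"gripper":1},{"dx":0,"dy":0,"dz":0,"ax":0,"ay":0,"az":1,"gripper":1},{"dx":0,"dy":0,"dz":0,"ax":0,"ay":0,"az":1,"gripper":1},{"dx":0,"dy":0,"dz":0,"ax":0,"ay":0,"az":1,"gripper":1}])

```text
clock: 2.65
eef_pos: [452.0, 92.1, 213.3]
eef_rot: [-3.141, 0.0, 1.07]
wrist_force: [0.3, -0.7, -0.8]
finger_gap: 0.5
finger_force: 0.0
```

Call:
jog_arm(commands=[{"dx":0,"dy":0,"dz":0,"ax":0,"ay":0,"az":1,"gripper":1},{"dx":0,"dy":0,"dz":0,"ax":0,"ay":0,"az":1,"gripper":1},{"dx":0,"dy":0,"dz":0,"ax":0,"ay":0,"az":1,"gripper":1},{"dx":0,"dy":0,"dz":0,"ax":0,"ay":0,"az":1,"gripper":1},{"dx":0,"dy":0,"dz":0,"ax":0,"ay":0,"az":1,"gripper":1},{"dx":0,"dy":0,"dz":0,"ax":0,"ay":0,"az":1,"gripper":1},{"dx":0,"dy":0,"dz":0,"ax":0,"ay":0,"az":0.3,"gripper":1},{"dx":0,"dy":0,"dz":0,"ax":0,"ay":0,"az":0,"gripper":1}])

```text
clock: 3.65
eef_pos: [452.0, 92.1, 213.3]
eef_rot: [3.142, 0.0, -0.024]
wrist_force: [-0.1, -0.1, -0.2]
finger_gap: 0.6
finger_force: 0.0
```

Call:
jog_arm(commands=[{"dx":0,"dy":0,"dz":0.9,"ax":0,"ay":0,"az":0,"gripper":1},{"dx":0,"dy":0,"dz":0.9,"ax":0,"ay":0,"az":0,"gripper":1},{"dx":0,"dy":0,"dz":0.8,"ax":0,"ay":0,"az":0,"gripper":1},{"dx":0.28,"dy":0.3,"dz":0,"ax":0,"ay":0,"az":0,"gripper":1},{"dx":0.28,"dy":0.3,"dz":0,"ax":0,"ay":0,"az":0,"gripper":1},{"dx":0.28,"dy":0.3,"dz":0,"ax":0,"ay":0,"az":0,"gripper":1},{"dx":0.28,"dy":0.3,"dz":0,"ax":0,"ay":0,"az":0,"gripper":1}])

```text
clock: 4.53
eef_pos: [496.9, 42.0, 110.2]
eef_rot: [-3.141, -0.001, -0.024]
wrist_force: [-1.2, 1.5, 0.4]
finger_gap: 0.6
finger_force: 0.5
```

Call:
jog_arm(commands=[{"dx":0.25,"dy":0.18,"dz":0,"ax":0,"ay":0,"az":0,"gripper":1},{"dx":0.25,"dy":0.18,"dz":0,"ax":0,"ay":0,"az":0,"gripper":1},{"dx":0.25,"dy":0.15,"dz":0,"ax":0,"ay":0,"az":0,"gripper":1}])

```text
clock: 4.9
eef_pos: [525.8, 21.6, 109.4]
eef_rot: [-3.142, 0.0, -0.024]
wrist_force: [-0.2, 0.8, 0.7]
finger_gap: 0.5
finger_force: 0.4
```

Call:
jog_arm(commands=[{"dx":0.25,"dy":0.12,"dz":0,"ax":0,"ay":0,"az":0,"gripper":1},{"dx":0.25,"dy":0.12,"dz":0,"ax":0,"ay":0,"az":0,"gripper":1},{"dx":0.25,"dy":0.1,"dz":0,"ax":0,"ay":0,"az":0,"gripper":1},{"dx":0.25,"dy":0.08,"dz":0,"ax":0,"ay":0,"az":0,"gripper":1},{"dx":0.2,"dy":0.05,"dz":0,"ax":0,"ay":0,"az":0,"gripper":1},{"dx":0,"dy":0,"dz":0,"ax":0,"ay":0,"az":0,"gripper":1}])

```text
clock: 5.65
eef_pos: [573.2, 1.9, 109.3]
eef_rot: [3.141, -0.0, -0.024]
wrist_force: [-0.3, 0.3, 0.2]
finger_gap: 0.7
finger_force: 0.0
```

Call:
jog_arm(commands=[{"dx":0.1,"dy":0,"dz":0,"ax":0,"ay":0,"az":0,"gripper":1},{"dx":0.1,"dy":0,"dz":0,"ax":0,"ay":0,"az":0,"gripper":1}])

```text
clock: 5.9
eef_pos: [579.5, 1.3, 109.3]
eef_rot: [3.141, 0.003, -0.024]
wrist_force: [-8.8, -5.7, 2.3]
finger_gap: 0.4
finger_force: 4.3
```

Call:
jog_arm(commands=[{"dx":0.08,"dy":0,"dz":0,"ax":0,"ay":0,"az":0,"gripper":1},{"dx":0.08,"dy":0,"dz":0,"ax":0,"ay":0,"az":0,"gripper":1}])

```text
clock: 6.15
eef_pos: [586.8, 1.4, 109.3]
eef_rot: [3.141, 0.001, -0.024]
wrist_force: [-2.1, -0.7, -0.7]
finger_gap: 0.2
finger_force: 0.9
```

Call:
jog_arm(commands=[{"dx":0.06,"dy":0,"dz":0,"ax":0,"ay":0,"az":0,"gripper":1},{"dx":0.06,"dy":0,"dz":0,"ax":0,"ay":0,"az":0,"gripper":1}])

```text
clock: 6.4
eef_pos: [588.4, 1.5, 109.3]
eef_rot: [3.141, 0.01, -0.024]
wrist_force: [-47.9, -1.6, 24.3]
finger_gap: 0.5
finger_force: 24.4
```

Force dropped at the snap and then rose sharply against the stop. I back off and look.

Call:
jog_arm(commands=[{"dx":-0.2,"dy":0,"dz":0,"ax":0,"ay":0,"az":0,"gripper":1},{"dx":-0.8,"dy":0,"dz":0,"ax":0,"ay":0,"az":0,"gripper":1},{"dx":-0.8,"dy":0.3,"dz":-0.9,"ax":0,"ay":0,"az":0,"gripper":0},{"dx":-0.8,"dy":1,"dz":-0.9,"ax":0,"ay":0,"az":0,"gripper":0},{"dx":-0.5,"dy":1,"dz":-0.4,"ax":0,"ay":0,"az":0,"gripper":0},{"dx":-0.5,"dy":1,"dz":0,"ax":0,"ay":0,"az":0,"gripper":0},{"dx":0,"dy":1,"dz":0,"ax":0,"ay":0,"az":0,"gripper":0}])

```text
clock: 7.28
eef_pos: [443.3, -168.0, 198.2]
eef_rot: [3.141, -0.002, -0.024]
wrist_force: [0.6, 0.9, -0.0]
finger_gap: 46.9
finger_force: 0.0
```

Run:
```python
from cell import cams
import cv2,numpy as np
o=[]
for n,(x,y,w,h) in {"top":(170,105,110,100),"side":(230,100,90,100)}.items():
    c=cams.camera(n);np.savez(f"pics/{n}1.npz",**c)
    o.append(cv2.resize(c["image"][y:y+h,x:x+w,::-1],None,fx=4,fy=4,interpolation=cv2.INTER_CUBIC))
cv2.imwrite("pics/shut.png",np.hstack(o))
```

```text
(no output)
```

View pics/shut.png

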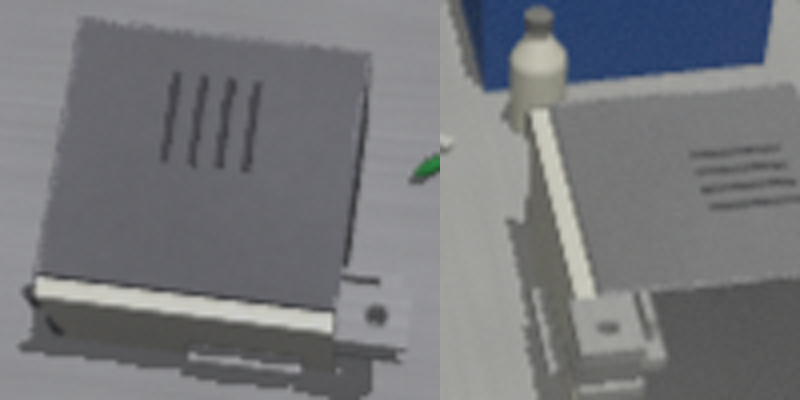

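The door is shut: its white edge is flush along the front and the tongue sits between the lugs. The hasp hole is still at (264,183) top and (272,182) side. Next is the pin; I work out the pre-grasp.

```bash
cat >> h.py <<'E'
from scipy.spatial.transform import Rotation as Ro
np.set_printoptions(precision=2,suppress=True)
def rot(e): return Ro.from_euler("xyz",e)
def delta(P,e,Pt,Rt):
    "shift in the present tool axes (units of 40 mm), turn as rotation vector (units of 10 deg)"
    R=rot(e);return R.inv().apply(np.array(Pt)-P)/40,np.degrees((R.inv()*Rt).as_rotvec())/10
def tiltR(w,lean):  # tool x towards yaw w, tool z down leaning ahead
    z=np.array([np.sin(lean)*np.cos(w),np.sin(lean)*np.sin(w),-np.cos(lean)]);y=np.array([np.sin(w),-np.cos(w),0]);return Ro.from_matrix(np.c_[np.cross(y,z),y,z])
E
python3 - <<'E'
from h import *
from cell import manip
s=manip.read_state();P,e=s["eef_pos"],s["eef_rot"];print(P,e,s["joints"])
Rt=tiltR(-.057,.52);z=Rt.as_matrix()[:,2];g=np.array([457,-369.8,103.6])
for b in(70,0): print(b,g+(11-b)*z,*delta(P,e,g+(11-b)*z,Rt))
E
```

```text
[ 443.74 -169.44  197.72] [ 3.14 -0.   -0.03] [-0.44  0.15  1.75 -0.    1.25  1.16]
70 [ 427.73 -368.13  154.8 ] [-0.27  4.98  1.08] [-0.04  2.97  0.17]
0 [ 462.46 -370.11   94.05] [0.6 5.  2.6] [-0.04  2.97  0.17]
```

Call:
jog_arm(commands=[{"dx":-0.05,"dy":1,"dz":0,"ax":0,"ay":0,"az":0.17,"gripper":0},{"dx":-0.05,"dy":1,"dz":0,"ax":0,"ay":0,"az":0,"gripper":0},{"dx":-0.05,"dy":1,"dz":0,"ax":0,"ay":0,"az":0,"gripper":0},{"dx":-0.05,"dy":1,"dz":0,"ax":0,"ay":0,"az":0,"gripper":0},{"dx":-0.05,"dy":0.98,"dz":0,"ax":0,"ay":0,"az":0,"gripper":0},{"dx":0,"dy":0,"dz":0,"ax":0,"ay":0.99,"az":0,"gripper":0},{"dx":0,"dy":0,"dz":0,"ax":0,"ay":0.99,"az":0,"gripper":0},{"dx":0,"dy":0,"dz":0,"ax":0,"ay":0.99,"az":0,"gripper":0},{"dx":0,"dy":0,"dz":0,"ax":0,"ay":0,"az":0,"gripper":0}])

```text
clock: 8.5
eef_pos: [423.5, -364.9, 197.0]
eef_rot: [-3.14, -0.518, -0.056]
wrist_force: [-0.2, -0.8, -0.1]
finger_gap: 93.8
finger_force: 0.0
```

Run:
```python
from h import *
from cell import manip,cams
import cv2
s=manip.read_state();P,e=s["eef_pos"],s["eef_rot"];print(P,e,s["joints"])
Rt=tiltR(-.057,.52);z=Rt.as_matrix()[:,2];g=np.array([457,-369.8,103.6])
for b in(70,0): print(b,g+(11-b)*z,*delta(P,e,g+(11-b)*z,Rt))
c=cams.camera("wrist");np.savez("pics/wrist2.npz",**c);im=c["image"][:,:,::-1].copy()
a=-z
for t in(0,6,52):
  u=proj("wrist",g+(t-33)*a,{"wrist":c});print(t,u)
cv2.imwrite("pics/w2.png",im)
```

```text
[ 423.46 -364.89  196.96] [-3.14 -0.52 -0.06] [-0.96  0.16  1.82  0.52  0.9   0.39]
70 [ 427.73 -368.13  154.8 ] [-0.43  0.08  0.97] [-0.01  0.01  0.  ]
0 [ 462.46 -370.11   94.05] [-0.42  0.08  2.72] [-0.01  0.01  0.  ]
0 [259.42 205.29]
6 [259.44 206.98]
52 [259.61 222.38]
```

View pics/w2.png

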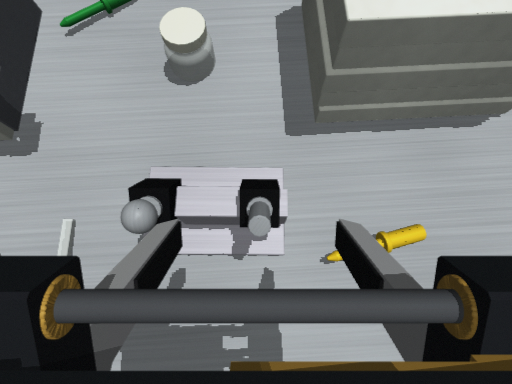

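The wrist view shows the straight handle end at (260,224) and the collar at (260,205), within 2 px of prediction and centred between the fingers. The ball pin is off to the left at (140,215). Now I descend and grip.

Call:
jog_arm(commands=[{"dx":-0.42,"dy":0.08,"dz":0.2,"ax":0,"ay":0,"az":0,"gripper":0},{"dx":0,"dy":0,"dz":0.7,"ax":0,"ay":0,"az":0,"gripper":0},{"dx":0,"dy":0,"dz":0.7,"ax":0,"ay":0,"az":0,"gripper":0},{"dx":0,"dy":0,"dz":0.6,"ax":0,"ay":0,"az":0,"gripper":0},{"dx":0,"dy":0,"dz":0.3,"ax":0,"ay":0,"az":0,"gripper":0},{"dx":0,"dy":0,"dz":0.22,"ax":0,"ay":0,"az":0,"gripper":0},{"dx":0,"dy":0,"dz":0,"ax":0,"ay":0,"az":0,"gripper":0}])

```text
clock: 9.43
eef_pos: [463.8, -370.5, 94.6]
eef_rot: [-3.141, -0.518, -0.053]
wrist_force: [-1.1, -0.6, 0.7]
finger_gap: 94.2
finger_force: 0.0
```

Call:
jog_arm(commands=[{"dx":0,"dy":0,"dz":0,"ax":0,"ay":0,"az":0,"gripper":1},{"dx":0,"dy":0,"dz":0,"ax":0,"ay":0,"az":0,"gripper":1},{"dx":0,"dy":0,"dz":0,"ax":0,"ay":0,"az":0,"gripper":1},{"dx":0,"dy":0,"dz":0,"ax":0,"ay":0,"az":0,"gripper":1},{"dx":0,"dy":0,"dz":0,"ax":0,"ay":0,"az":0,"gripper":1},{"dx":0,"dy":0,"dz":0,"ax":0,"ay":0,"az":0,"gripper":1}], squeeze=30)

```text
clock: 10.18
eef_pos: [463.5, -370.7, 94.6]
eef_rot: [-3.142, -0.518, -0.054]
wrist_force: [-0.0, 0.4, 0.8]
finger_gap: 37.3
finger_force: 0.0
```

Call:
jog_arm(commands=[{"dx":0,"dy":0,"dz":0,"ax":0,"ay":0,"az":0,"gripper":1},{"dx":0,"dy":0,"dz":0,"ax":0,"ay":0,"az":0,"gripper":1},{"dx":0,"dy":0,"dz":0,"ax":0,"ay":0,"az":0,"gripper":1},{"dx":0,"dy":0,"dz":0,"ax":0,"ay":0,"az":0,"gripper":1}])

```text
clock: 10.68
eef_pos: [463.5, -369.6, 94.5]
eef_rot: [-3.139, -0.518, -0.054]
wrist_force: [-2.0, 7.4, 5.2]
finger_gap: 19.5
finger_force: 30.0
```

Call:
jog_arm(commands=[{"dx":0,"dy":0,"dz":-0.3,"ax":0,"ay":0,"az":0,"gripper":1},{"dx":0,"dy":0,"dz":-0.5,"ax":0,"ay":0,"az":0,"gripper":1},{"dx":0,"dy":0,"dz":-0.6,"ax":0,"ay":0,"az":0,"gripper":1},{"dx":0,"dy":0,"dz":-0.6,"ax":0,"ay":0,"az":0,"gripper":1},{"dx":0,"dy":0,"dz":-1,"ax":0,"ay":0,"az":0,"gripper":1},{"dx":0,"dy":0,"dz":-1,"ax":0,"ay":0,"az":0,"gripper":1},{"dx":0,"dy":0,"dz":-1,"ax":0,"ay":0,"az":0,"gripper":1},{"dx":0,"dy":0,"dz":0,"ax":0,"ay":0,"az":0,"gripper":1}])

```text
clock: 11.68
eef_pos: [364.2, -366.1, 270.6]
eef_rot: [3.137, -0.521, -0.053]
wrist_force: [0.2, -0.9, -1.6]
finger_gap: 19.7
finger_force: 30.0
```

Run:
```python
from h import *
from cell import manip
s=manip.read_state();P,e=s["eef_pos"],s["eef_rot"];print(P,e,s["finger_gap"],s["finger_force"])
Rt=tiltR(-.029,0)
h=np.array([614,-81.2,150])
# pin collar underside is 33 beyond grasp = 22 ahead of TCP ; tip 90 ahead
print(*delta(P,e,h+[0,0,150],Rt)); print((h+[0,0,150]-P)/40)
```

```text
[ 364.16 -366.15  270.63] [ 3.14 -0.52 -0.05] 19.70724732444196 29.975002706050873
[ 5.45 -7.45  2.24] [ 0.06 -2.98 -0.14]
[6.25 7.12 0.73]
```

Call:
jog_arm(commands=[{"dx":0,"dy":0,"dz":-0.3,"ax":0,"ay":-1,"az":0,"gripper":1},{"dx":0,"dy":0,"dz":-0.3,"ax":0,"ay":-1,"az":0,"gripper":1},{"dx":0,"dy":0,"dz":-0.2,"ax":0,"ay":-0.98,"az":0,"gripper":1},{"dx":0.7,"dy":-0.8,"dz":0,"ax":0,"ay":0,"az":-0.14,"gripper":1},{"dx":0.7,"dy":-0.8,"dz":0,"ax":0,"ay":0,"az":0,"gripper":1},{"dx":0.7,"dy":-0.8,"dz":0,"ax":0,"ay":0,"az":0,"gripper":1},{"dx":0.7,"dy":-0.8,"dz":0,"ax":0,"ay":0,"az":0,"gripper":1},{"dx":0.7,"dy":-0.8,"dz":0,"ax":0,"ay":0,"az":0,"gripper":1},{"dx":0.7,"dy":-0.8,"dz":0,"ax":0,"ay":0,"az":0,"gripper":1},{"dx":0.7,"dy":-0.8,"dz":0,"ax":0,"ay":0,"az":0,"gripper":1}])

```text
clock: 12.92
eef_pos: [557.7, -145.6, 295.6]
eef_rot: [-3.141, 0.004, -0.028]
wrist_force: [-0.4, -0.0, -1.4]
finger_gap: 19.8
finger_force: 30.0
```

Run:
```python
from h import *
from cell import manip
s=manip.read_state();P,e=s["eef_pos"],s["eef_rot"];print(P,e,s["qd"])
print(*delta(P,e,[614,-81.2,270],tiltR(-.029,0)))
```

```text
[ 557.65 -145.56  295.58] [-3.14  0.   -0.03] [ 0.55  0.36 -0.46  0.    0.1   0.55]
[ 1.37 -1.65  0.64] [-0.    0.02  0.  ]
```

Call:
jog_arm(commands=[{"dx":0.4,"dy":-0.5,"dz":0,"ax":0,"ay":0,"az":0,"gripper":1},{"dx":0.4,"dy":-0.5,"dz":0.2,"ax":0,"ay":0,"az":0,"gripper":1},{"dx":0,"dy":0,"dz":0.3,"ax":0,"ay":0,"az":0,"gripper":1},{"dx":0,"dy":0,"dz":0,"ax":0,"ay":0,"az":0,"gripper":1},{"dx":0,"dy":0,"dz":0,"ax":0,"ay":0,"az":0,"gripper":1}])

```text
clock: 13.55
eef_pos: [589.4, -108.8, 277.5]
eef_rot: [-3.142, 0.002, -0.03]
wrist_force: [0.1, 0.0, -1.2]
finger_gap: 19.7
finger_force: 30.0
```

Run:
```python
from h import *
from cell import manip
s=manip.read_state();P,e=s["eef_pos"],s["eef_rot"];print(P,e,s["qd"])
print(*delta(P,e,[614,-81.2,265],tiltR(-.029,0)))
```

```text
[ 589.35 -108.83  277.51] [-3.14  0.   -0.03] [-0.   -0.01 -0.01  0.    0.    0.  ]
[ 0.6  -0.71  0.31] [-0.    0.01 -0.01]
```

Call:
jog_arm(commands=[{"dx":0.3,"dy":-0.35,"dz":0,"ax":0,"ay":0,"az":0,"gripper":1},{"dx":0.3,"dy":-0.35,"dz":0.15,"ax":0,"ay":0,"az":0,"gripper":1},{"dx":0,"dy":0,"dz":0.15,"ax":0,"ay":0,"az":0,"gripper":1},{"dx":0,"dy":0,"dz":0,"ax":0,"ay":0,"az":0,"gripper":1},{"dx":0,"dy":0,"dz":0,"ax":0,"ay":0,"az":0,"gripper":1}])

```text
clock: 14.18
eef_pos: [614.3, -81.2, 265.6]
eef_rot: [3.142, 0.002, -0.03]
wrist_force: [-0.1, -0.7, -0.7]
finger_gap: 19.5
finger_force: 30.0
```

Run:
```python
from h import *
from cell import manip,cams
import cv2
s=manip.read_state();P=s["eef_pos"];print(P,s["eef_rot"])
z=rot(s["eef_rot"]).as_matrix()[:,2]
o=[];K={}
for n in("side","wrist"):
    c=cams.camera(n);K[n]=c;np.savez(f"pics/{n}3.npz",**c)
    h=proj(n,[614,-81.2,150],K);t=proj(n,P+90*z,K);k=proj(n,P+22*z,K)
    x,y=(int(v) for v in np.clip(h-[45,60],0,[420,284]));print(n,"hole",h,"tip",t,"collar",k,"off",x,y)
    o.append(cv2.resize(c["image"][y:y+100,x:x+90,::-1],(360,400),interpolation=cv2.INTER_CUBIC))
cv2.imwrite("pics/ins.png",np.hstack(o))
```

```text
[614.27 -81.21 265.59] [ 3.14  0.   -0.03]
side hole [272.53 181.24] tip [273.02 174.42] collar [274.35 154.96] off 227 121
wrist hole [256.17 192.43] tip [256.   199.28] collar [255.38 225.89] off 211 132
```

View pics/ins.png

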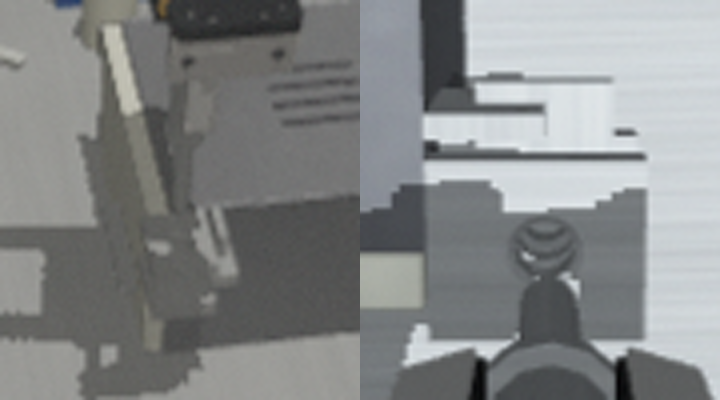

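The wrist crop shows the hole at about (545,247) crop px, and the shank seems slightly off in both directions. I enlarge both views to measure.

Run:
```python
import numpy as np,cv2
o=[]
for n,x,y in(("wrist",232,175),("side",248,135)):
    im=np.load(f"pics/{n}3.npz")["image"][y:y+60,x:x+50,::-1]
    lab=cv2.cvtColor(np.ascontiguousarray(im),cv2.COLOR_BGR2GRAY)
    lo,hi=np.percentile(lab,[1,90]);g=np.clip((lab-lo)/(hi-lo)*255,0,255).astype(np.uint8)
    g=cv2.cvtColor(cv2.resize(g,None,fx=8,fy=8,interpolation=cv2.INTER_CUBIC),cv2.COLOR_GRAY2BGR)
    for i in range(0,60,10): cv2.line(g,(0,i*8),(10,i*8),(0,0,255),1); cv2.line(g,(i*8,0),(i*8,10),(0,0,255),1)
    o.append(g)
cv2.imwrite("pics/ins2.png",np.hstack(o))
```

```text
(no output)
```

View pics/ins2.png

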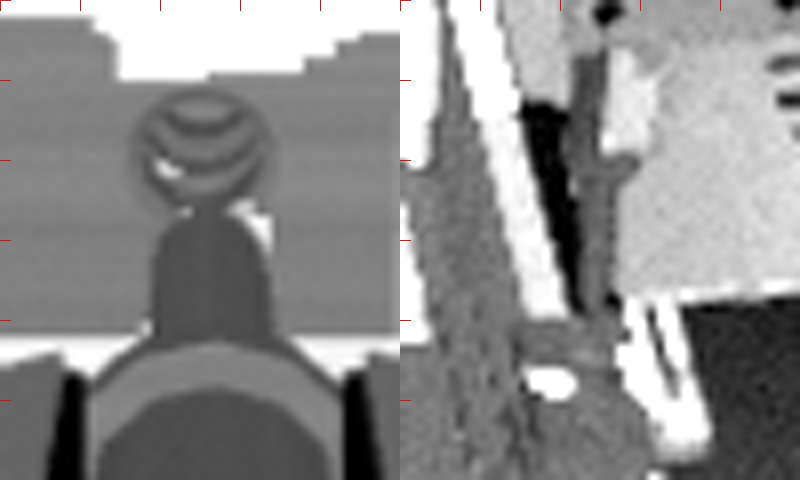

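The hole spans x 130–275 and y 85–215 in the left crop, the shank x 152–272, and the tapered tip's top edge is at about (210,205). I compare these with the projected model to get the tip offset.

Run:
```python
from h import *
from cell import manip
K={"wrist":dict(np.load("pics/wrist3.npz"))}
s=manip.read_state();P=s["eef_pos"];R=rot(s["eef_rot"]).as_matrix()
def ext(c,r,ax):
    q=[proj("wrist",c+r*(np.cos(t)*R[:,0]+np.sin(t)*R[:,1]),K) for t in np.linspace(0,6.28,73)]
    q=(np.array(q)-[232,175]+.5)*8-.5; return q.min(0),q.max(0)
print("hole",*ext(np.array([614,-81.2,150]),7,0))
for nm,l,r in(("tip",90,2),("taper",80,6),("shank mid",50,6),("shank top",22,6),("collar bot",22,13),("collar top",16,13),("handle base",16,10),("handle end",-30,10)):
    print(nm,*ext(P+l*R[:,2],r,0))
w=K["wrist"]["world_to_cam"][:3,:3];print(w)
f=lambda p:(proj("wrist",p,K)-proj("wrist",P+90*R[:,2],K))*8
print([f(P+90*R[:,2]+np.eye(3)[i]) for i in range(3)])
```

```text
hole [137.69  85.09] [255.98 200.06]
tip [177.46 179.63] [214.39 215.33]
taper [137.91 166.41] [252.82 277.21]
shank mid [128.71 246.07] [258.06 369.73]
shank top [117.76 341.02] [264.29 479.67]
collar bot [ 32.28 258.32] [349.76 558.78]
collar top [ 27.04 279.81] [353.83 588.27]
handle base [ 64.75 316.4 ] [316.12 553.66]
handle end [ 22.34 545.97] [346.54 843.89]
[[-0.03 -1.    0.  ]
 [-0.97  0.03  0.24]
 [-0.24  0.01 -0.97]]
[array([-0.3 , -8.92]), array([-9.23,  0.28]), array([-0.05,  2.39])]
```

The projected model differs from what I see. Relative to the hole, the tip sits about 3.5–4 mm towards -x and 1.2 mm towards -y. I apply that correction, go down to about 5 mm above the lug, and look again.

Call:
jog_arm(commands=[{"dx":0.09,"dy":-0.03,"dz":0.15,"ax":0,"ay":0,"az":0,"gripper":1},{"dx":0,"dy":0,"dz":0.25,"ax":0,"ay":0,"az":0,"gripper":1},{"dx":0,"dy":0,"dz":0.1,"ax":0,"ay":0,"az":0,"gripper":1},{"dx":0,"dy":0,"dz":0,"ax":0,"ay":0,"az":0,"gripper":1},{"dx":0,"dy":0,"dz":0,"ax":0,"ay":0,"az":0,"gripper":1}])

```text
clock: 14.9
eef_pos: [618.1, -79.9, 245.7]
eef_rot: [3.142, 0.001, -0.029]
wrist_force: [0.3, 0.3, -1.2]
finger_gap: 19.6
finger_force: 30.0
```

Run:
```python
from h import *
from cell import manip,cams
import cv2
s=manip.read_state();P=s["eef_pos"];R=rot(s["eef_rot"]).as_matrix();print(P,s["eef_rot"],s["wrist_force"])
o=[];K={}
for n,x,y in(("wrist",232,175),("side",248,145)):
    c=cams.camera(n);K[n]=c;np.savez(f"pics/{n}4.npz",**c)
    im=c["image"][y:y+60,x:x+50,::-1]
    lab=cv2.cvtColor(np.ascontiguousarray(im),cv2.COLOR_BGR2GRAY)
    lo,hi=np.percentile(lab,[1,90]);g=np.clip((lab-lo)/(hi-lo)*255,0,255).astype(np.uint8)
    o.append(cv2.cvtColor(cv2.resize(g,None,fx=8,fy=8,interpolation=cv2.INTER_CUBIC),cv2.COLOR_GRAY2BGR))
    for nm,c0,r in(("hole",np.array([614,-81.2,150]),7),("tip",P+90*R[:,2],2),("taper",P+80*R[:,2],6),("shank",P+22*R[:,2],6),("collartop",P+16*R[:,2],13)):
        q=np.array([proj(n,c0+r*(np.cos(t)*R[:,0]+np.sin(t)*R[:,1]),K) for t in np.linspace(0,6.28,73)])
        q=(q-[x,y]+.5)*8-.5+[0 if n=="wrist" else 400,0];print(n,nm,q.min(0),q.max(0))
cv2.imwrite("pics/ins3.png",np.hstack(o))
```

```text
[618.06 -79.88 245.72] [ 3.14  0.   -0.03] [ 0.34  0.26 -1.25]
wrist hole [146.25 157.  ] [272.45 278.75]
wrist tip [177.56 179.77] [214.49 215.46]
wrist taper [138.02 166.54] [252.91 277.32]
wrist shank [117.92 341.05] [264.41 479.67]
wrist collartop [ 27.23 279.84] [353.93 588.25]
side hole [578.83 278.55] [620.59 308.36]
side tip [605.15 272.93] [617.12 281.42]
side taper [594.57 243.25] [630.73 268.74]
side shank [603.01 113.56] [640.8  139.04]
side collartop [581.77  84.82] [664.05 140.02]
```

View pics/ins3.png

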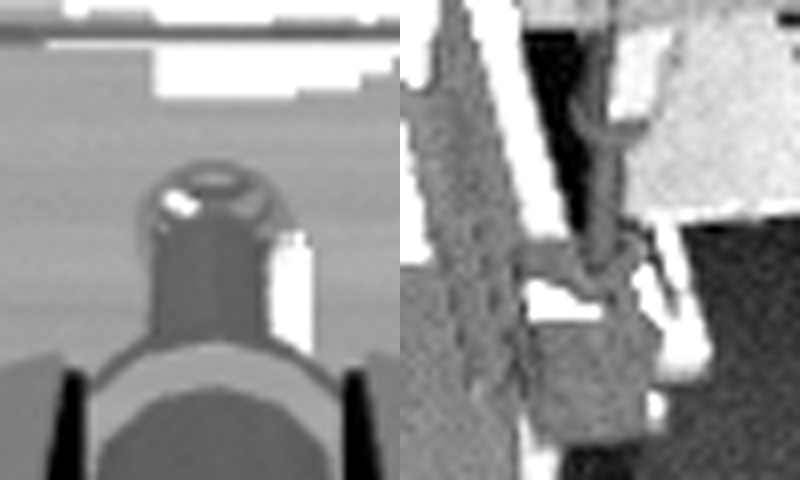

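Relative to the hole centre (about (215,235) in the left crop), the tip is now within about 1 mm in the wrist view. The side view suggests it is slightly too far +x. I shift 1 mm back and go down in small steps, watching the force.

Call:
jog_arm(commands=[{"dx":-0.025,"dy":0.005,"dz":0.1,"ax":0,"ay":0,"az":0,"gripper":1},{"dx":0,"dy":0,"dz":0.1,"ax":0,"ay":0,"az":0,"gripper":1},{"dx":0,"dy":0,"dz":0.06,"ax":0,"ay":0,"az":0,"gripper":1},{"dx":0,"dy":0,"dz":0,"ax":0,"ay":0,"az":0,"gripper":1}])

```text
clock: 15.5
eef_pos: [616.9, -80.0, 234.8]
eef_rot: [-3.142, 0.002, -0.029]
wrist_force: [-0.3, 0.3, -0.7]
finger_gap: 19.8
finger_force: 30.0
```

Call:
jog_arm(commands=[{"dx":0,"dy":0,"dz":0.06,"ax":0,"ay":0,"az":0,"gripper":1},{"dx":0,"dy":0,"dz":0.06,"ax":0,"ay":0,"az":0,"gripper":1},{"dx":0,"dy":0,"dz":0,"ax":0,"ay":0,"az":0,"gripper":1}])

```text
clock: 15.88
eef_pos: [616.9, -80.0, 230.0]
eef_rot: [-3.142, 0.002, -0.029]
wrist_force: [-0.4, -0.5, -1.7]
finger_gap: 19.3
finger_force: 30.0
```

Call:
jog_arm(commands=[{"dx":0,"dy":0,"dz":0.06,"ax":0,"ay":0,"az":0,"gripper":1},{"dx":0,"dy":0,"dz":0.06,"ax":0,"ay":0,"az":0,"gripper":1},{"dx":0,"dy":0,"dz":0.06,"ax":0,"ay":0,"az":0,"gripper":1},{"dx":0,"dy":0,"dz":0,"ax":0,"ay":0,"az":0,"gripper":1}])

```text
clock: 16.38
eef_pos: [616.9, -80.0, 222.8]
eef_rot: [-3.141, 0.002, -0.029]
wrist_force: [0.6, -0.8, -1.2]
finger_gap: 19.4
finger_force: 30.0
```

Call:
jog_arm(commands=[{"dx":0,"dy":0,"dz":0.07,"ax":0,"ay":0,"az":0,"gripper":1},{"dx":0,"dy":0,"dz":0.07,"ax":0,"ay":0,"az":0,"gripper":1},{"dx":0,"dy":0,"dz":0.06,"ax":0,"ay":0,"az":0,"gripper":1},{"dx":0,"dy":0,"dz":0,"ax":0,"ay":0,"az":0,"gripper":1}])

```text
clock: 16.88
eef_pos: [616.9, -80.0, 214.8]
eef_rot: [-3.142, 0.002, -0.029]
wrist_force: [-0.5, 0.0, -1.8]
finger_gap: 19.4
finger_force: 30.0
```

Call:
jog_arm(commands=[{"dx":0,"dy":0,"dz":0.08,"ax":0,"ay":0,"az":0,"gripper":1},{"dx":0,"dy":0,"dz":0.08,"ax":0,"ay":0,"az":0,"gripper":1},{"dx":0,"dy":0,"dz":0.08,"ax":0,"ay":0,"az":0,"gripper":1},{"dx":0,"dy":0,"dz":0.06,"ax":0,"ay":0,"az":0,"gripper":1},{"dx":0,"dy":0,"dz":0,"ax":0,"ay":0,"az":0,"gripper":1}])

```text
clock: 17.5
eef_pos: [616.9, -80.0, 202.8]
eef_rot: [-3.142, 0.002, -0.029]
wrist_force: [0.5, -0.1, -1.7]
finger_gap: 19.7
finger_force: 30.0
```

Call:
jog_arm(commands=[{"dx":0,"dy":0,"dz":0.08,"ax":0,"ay":0,"az":0,"gripper":1},{"dx":0,"dy":0,"dz":0.08,"ax":0,"ay":0,"az":0,"gripper":1},{"dx":0,"dy":0,"dz":0.08,"ax":0,"ay":0,"az":0,"gripper":1},{"dx":0,"dy":0,"dz":0.08,"ax":0,"ay":0,"az":0,"gripper":1},{"dx":0,"dy":0,"dz":0,"ax":0,"ay":0,"az":0,"gripper":1}])

```text
clock: 18.12
eef_pos: [616.8, -80.0, 189.9]
eef_rot: [-3.141, 0.002, -0.029]
wrist_force: [0.3, 0.5, -1.5]
finger_gap: 19.7
finger_force: 30.0
```

Call:
jog_arm(commands=[{"dx":0,"dy":0,"dz":0.1,"ax":0,"ay":0,"az":0,"gripper":1},{"dx":0,"dy":0,"dz":0.1,"ax":0,"ay":0,"az":0,"gripper":1},{"dx":0,"dy":0,"dz":0.1,"ax":0,"ay":0,"az":0,"gripper":1},{"dx":0,"dy":0,"dz":0.06,"ax":0,"ay":0,"az":0,"gripper":1},{"dx":0,"dy":0,"dz":0,"ax":0,"ay":0,"az":0,"gripper":1}])

```text
clock: 18.75
eef_pos: [616.8, -80.0, 175.7]
eef_rot: [-3.141, 0.002, -0.029]
wrist_force: [-0.2, 0.1, -0.9]
finger_gap: 19.2
finger_force: 30.0
```

Call:
jog_arm(commands=[{"dx":0,"dy":0,"dz":0.025,"ax":0,"ay":0,"az":0,"gripper":1},{"dx":0,"dy":0,"dz":0.025,"ax":0,"ay":0,"az":0,"gripper":1},{"dx":0,"dy":0,"dz":0,"ax":0,"ay":0,"az":0,"gripper":1}])

```text
clock: 19.12
eef_pos: [616.8, -80.0, 173.8]
eef_rot: [-3.142, 0.002, -0.029]
wrist_force: [-0.6, -0.8, -1.5]
finger_gap: 19.4
finger_force: 30.0
```

Call:
jog_arm(commands=[{"dx":0,"dy":0,"dz":0.025,"ax":0,"ay":0,"az":0,"gripper":1},{"dx":0,"dy":0,"dz":0,"ax":0,"ay":0,"az":0,"gripper":1}])

```text
clock: 19.38
eef_pos: [616.8, -80.0, 172.8]
eef_rot: [-3.142, 0.002, -0.029]
wrist_force: [-0.3, 0.3, -1.9]
finger_gap: 19.9
finger_force: 30.0
```

Call:
jog_arm(commands=[{"dx":0,"dy":0,"dz":0.02,"ax":0,"ay":0,"az":0,"gripper":1},{"dx":0,"dy":0,"dz":0,"ax":0,"ay":0,"az":0,"gripper":1}])

```text
clock: 19.62
eef_pos: [616.8, -80.1, 172.0]
eef_rot: [-3.142, 0.002, -0.029]
wrist_force: [0.2, -0.5, -0.6]
finger_gap: 19.4
finger_force: 30.0
```

Call:
jog_arm(commands=[{"dx":0,"dy":0,"dz":0.02,"ax":0,"ay":0,"az":0,"gripper":1},{"dx":0,"dy":0,"dz":0,"ax":0,"ay":0,"az":0,"gripper":1}])

```text
clock: 19.88
eef_pos: [616.8, -80.0, 171.2]
eef_rot: [-3.142, 0.002, -0.029]
wrist_force: [0.2, 0.1, -1.1]
finger_gap: 19.8
finger_force: 30.0
```

Call:
jog_arm(commands=[{"dx":0,"dy":0,"dz":0.02,"ax":0,"ay":0,"az":0,"gripper":1},{"dx":0,"dy":0,"dz":0,"ax":0,"ay":0,"az":0,"gripper":1}])

```text
clock: 20.12
eef_pos: [616.8, -80.0, 170.4]
eef_rot: [-3.142, 0.002, -0.029]
wrist_force: [0.1, 0.3, -1.6]
finger_gap: 19.4
finger_force: 30.0
```

Call:
jog_arm(commands=[{"dx":0,"dy":0,"dz":0.02,"ax":0,"ay":0,"az":0,"gripper":1},{"dx":0,"dy":0,"dz":0,"ax":0,"ay":0,"az":0,"gripper":1}])

```text
clock: 20.38
eef_pos: [616.9, -80.0, 170.1]
eef_rot: [3.142, 0.001, -0.029]
wrist_force: [-1.6, 0.3, 3.2]
finger_gap: 19.5
finger_force: 30.0
```

Call:
jog_arm(commands=[{"dx":0,"dy":0,"dz":0.02,"ax":0,"ay":0,"az":0,"gripper":1},{"dx":0,"dy":0,"dz":0,"ax":0,"ay":0,"az":0,"gripper":1}])

```text
clock: 20.62
eef_pos: [617.0, -80.0, 170.0]
eef_rot: [3.141, 0.001, -0.029]
wrist_force: [-4.5, 0.6, 9.4]
finger_gap: 19.4
finger_force: 30.0
```

The collar is on the lug: vertical force has risen and z has stopped at 170. I relieve the load, open, and lift away.

Call:
jog_arm(commands=[{"dx":0,"dy":0,"dz":-0.02,"ax":0,"ay":0,"az":0,"gripper":1},{"dx":0,"dy":0,"dz":0,"ax":0,"ay":0,"az":0,"gripper":0.6},{"dx":0,"dy":0,"dz":0,"ax":0,"ay":0,"az":0,"gripper":0.6},{"dx":0,"dy":0,"dz":0,"ax":0,"ay":0,"az":0,"gripper":0.6},{"dx":0,"dy":0,"dz":0,"ax":0,"ay":0,"az":0,"gripper":0.6}])

```text
clock: 21.25
eef_pos: [616.8, -80.0, 169.6]
eef_rot: [-3.142, 0.002, -0.029]
wrist_force: [0.2, -0.2, -0.5]
finger_gap: 37.5
finger_force: 0.0
```

Call:
jog_arm(commands=[{"dx":0,"dy":0,"dz":-0.5,"ax":0,"ay":0,"az":0,"gripper":0.6},{"dx":0,"dy":0,"dz":-1,"ax":0,"ay":0,"az":0,"gripper":0.6},{"dx":0,"dy":0,"dz":-1,"ax":0,"ay":0,"az":0,"gripper":0.6},{"dx":-1,"dy":0,"dz":-0.5,"ax":0,"ay":0,"az":0,"gripper":0.6},{"dx":-1,"dy":0,"dz":0,"ax":0,"ay":0,"az":0,"gripper":0.6},{"dx":-1,"dy":0,"dz":0,"ax":0,"ay":0,"az":0,"gripper":0.6},{"dx":-1,"dy":0,"dz":0,"ax":0,"ay":0,"az":0,"gripper":0.6},{"dx":0,"dy":0,"dz":0,"ax":0,"ay":0,"az":0,"gripper":0.6},{"dx":0,"dy":0,"dz":0,"ax":0,"ay":0,"az":0,"gripper":0.6}])

```text
clock: 22.38
eef_pos: [457.6, -75.4, 290.2]
eef_rot: [3.141, 0.001, -0.029]
wrist_force: [0.7, -0.3, 0.5]
finger_gap: 37.5
finger_force: 0.0
```

Run:
```python
from cell import cams
import cv2,numpy as np
o=[]
for n,(x,y,w,h) in {"top":(170,105,100,100),"side":(230,120,100,100)}.items():
    c=cams.camera(n)
    o.append(cv2.resize(c["image"][y:y+h,x:x+w,::-1],None,fx=4,fy=4,interpolation=cv2.INTER_CUBIC))
cv2.imwrite("pics/fin.png",np.hstack(o))
```

```text
(no output)
```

View pics/fin.png

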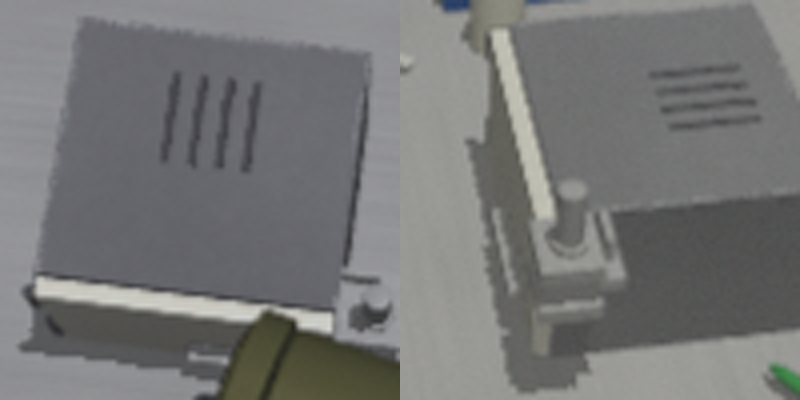

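The pin stands upright in the hasp with its collar on the upper lug (side crop (570,250), handle end (573,188)). The door is shut and the robot is clear, so I hand it in.

```bash
python3 -c "
from cell import job
print(job.sign_off())"
```

```text
the job is handed in; nothing more can be done
None
```

The door is snapped shut, the straight-handled lock pin stands in the hasp with its collar on the upper lug, and the job was handed in at about 22 s; the closing push peaked at about 54 N at the wrist against the door stop.

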